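Shim the gap of a clamping fixture and hold it closed

ROBOT

A 6-joint arm with a two-finger parallel gripper is mounted at the origin on a cart in front of the work surface, level with it; the furniture and walls round the work are solid. World frame = base frame: x ahead of the robot, y to its left, z up, the work surface at z = 0. Lengths are in m, angles in degrees, forces in N, time in s.
With the tool pointing down it reaches from about 0.3 to 0.85 m from the base axis. Payload 5.4 kg.
Tool frame: the origin (TCP) lies between the finger pads; the fingertips stand 19 mm ahead of it and the grasp point (between the pads) is the TCP (manip.tips_ahead is the distance from the TCP to the fingertips, in m); x points along the fingers, z is the direction in which the jaws open and shut, and the axes are right-handed (so a half turn about x gives the same grasp; the last joint's range is limited). The gripper opens to 85 mm and grips with 20 to 120 N. Pads are 22 mm wide; open, the fingers measure 114 mm over their backs; the gripper's body (76 mm by 85 mm) begins 54 mm behind the grasp point. The pads swing forward as they close: fully open they stand 13 mm farther back than shut.
Start: joints at [-76.954, 9.076, 91.501, -0, 79.423, -12.038], TCP at [0.244, -0.521, 0.25] pointing down, gripper open.
Joint ranges: [-166.64, 166.64], [-54.1, 131.32], [10.49, 154.53], [-73.88, 253.88], [9.74, 151.15], [-171.62, 171.62]. Speed limits (degrees/s): [147.25, 147.25, 180, 180, 180, 180].

INTERFACE

Orientations are given as a 3x3 rotation matrix whose columns are the frame's x, y, z axes.
In Python, from plant import readout, eyes, ticket, manip gives the robot as it stands.
- The arm moves only by the shell command python3 -m handwheel 'ROWS' [OPENING] [FORCE]. ROWS is JSON, a list of rows, each a list of 2 entries, a list of its own where there are three numbers: the shift along the tool's x, y, z in cm, then the turn about the tool's x in rad. In form: [[[dx, dy, dz], yaw], ...]. A call has 1 to 10 rows; each row shifts and turns the commanded pose from where the row before left it, along the tool's axes as they then stand; what a row does not reach is not made up. A row lasts 1/10 s, in which the tool goes at most 50 mm and 8.59 degrees, less where a joint would pass 70% of its speed; a pose out of reach is approached as far as the arm can. A call with a gripper value outside its range is refused whole. OPENING is the gripper's target within -1 to 1 (fully open at 1, half-way at 0, shut at -1), set as the call begins (- or left out, the last holds). The fingers move at their own pace and stop on an object; FORCE is the grip in N (left out, the last holds). Time passes only in rows, so rows that do not move let the fingers close. It gives the time, the measured TCP pose, the force and the opening at its end, in the units of the state.
- readout.read_state(): the state, without advancing time (a new reading comes with each control period).
- eyes.read_camera(name): name is "scene" or "top"; returns (picture, depth): 400x640x3 uint8, red, green, blue; 400x640 float32, m along the optical axis (not along the pixel's ray), 0 where there is no reading.
- eyes.camera_info(name): a dict with "vertical_fov" (degrees; the focal length in pixels is half the picture's height over the tangent of half this angle, whatever the lens; pixels are square), "cx", "cy" (the principal point, pixels), "position" and "attitude" of the camera in the world. Camera axes: x right, y up, looking along -z (the intrinsics and any distortion apply to the point x, -y, -z); pixel columns grow to the right and rows downward; lengths in m; the calibration is good to about 2 mm. A picture is of the moment at which its call begins. camera_info takes no time and is no camera call.
- ticket.hand_in(): hands the job in, once; it reports no verdict.
The state is a dict: "t": time; "q": joint angles; "joint_vel": joint speeds; "effort": joint torques, N m; "position": TCP position; "ee_rot": TCP orientation; "ft_force": force on the tool from outside, world axes, zero at the start; "torque": the same for the moment, N m; "finger_gap": opening from 0.0 (shut) to 1.0 (fully open).
Only numpy, scipy, OpenCV 4.12 (cv2) and the standard library are available. Lean on these libraries where they do the work, as an engineer would, in place of code of your own. Each camera call takes 0.05 s, during which the arm holds its last target. There are 200 camera calls.

TASK

With the fixture's gap still empty, zero its readout by pressing the red button fully down and letting it come up again. Then stand brass packing plates upright, tabs up, face to face, flat on the base plate and in line with the jaws in the gap between the sliding steel jaw and the orange sprung pad, adding plates (two or three) until pushing the jaw by its black handle clamps the stack and you feel the pad give. Finish while still holding the jaw by its handle with the stack squeezed and the pad pushed visibly back (a few millimetres), touching no plate; keep any spare plate well away from the fixture and leave the weight, loupe and tape roll alone.

Things in the scene. Friction and masses are not known exactly. Their poses are not given: they have to be found in the camera images.
- fixture: shimming fixture fixed to the worktop: dark base plate 90 (x) by 275 (y) by 12 mm; origin at the centre of its underside, its top 12 mm above that. Its y axis runs along the gap from the jaw (-y end) to the sprung pad, then the readout box with the button (+y end)
- zero_button (a joint): travel of the red button, 0 = up, 0.006 m = fully down; about 5 N of spring; it springs back when let go
- zero_button_top (a point): centre of the top of the red button (22 mm across), pressed straight down; nothing higher lies within 35 mm of it
- jaw (a joint): travel of the sliding jaw toward the pad (fixture +y), 0 = open, 0.022 m = its end stop. A return spring pushes it open with 3 N at 0 and 5.6 N at the end; let go, it slides back open
- jaw_face (a point): middle of the jaw's working face (56 wide, 24 mm high), 12 mm above the base plate; the frame is turned as the fixture
- jaw_handle (a point): grip centre of the black upright handle on the jaw: 30 mm (fixture x) by 18 mm (fixture y), from 23 mm below this point (where the jaw's top begins) to 22 mm above it; 55 mm behind the jaw face. The jaw is pushed along fixture +y, pinching the handle along y or pushing its rear side
- pad_face (a point): middle of the orange sprung pad's face (56 wide, 24 mm high) that looks at the jaw, 12 mm above the base plate. The gap from jaw_face to pad_face with the jaw open differs from run to run, 34 to 52 mm; the steel end stop 20 mm behind the face is 26 mm high
- pad (a joint): how far the pad is pushed back toward fixture +y, 0 = at rest, 0.008 m = its stop; its spring takes about 1.8 N to start and 1.8 N more for each mm. It does not move unless the stack is pressed against it
- plate_a_center (a point): brass packing plate, 12 mm thick along its y, standing upright (z up): foot 56 wide (x) by 26 high, above it a central grip tab 30 wide (x) by 12 thick, 34 high; 60 mm tall in all, 0.1 kg. The point is its centre, half-way up (30 mm above its underside; the tab spans from 4 mm below to 30 mm above it). It starts standing on the worktop. All three plates are alike
- plate_b_center (a point): brass packing plate, 12 mm thick along its y, standing upright (z up): foot 56 wide (x) by 26 high, above it a central grip tab 30 wide (x) by 12 thick, 34 high; 60 mm tall in all, 0.1 kg. The point is its centre, half-way up (30 mm above its underside; the tab spans from 4 mm below to 30 mm above it). It starts standing on the worktop. All three plates are alike
- plate_c_center (a point): brass packing plate, 12 mm thick along its y, standing upright (z up): foot 56 wide (x) by 26 high, above it a central grip tab 30 wide (x) by 12 thick, 34 high; 60 mm tall in all, 0.1 kg. The point is its centre, half-way up (30 mm above its underside; the tab spans from 4 mm below to 30 mm above it). It starts standing on the worktop. All three plates are alike
- weight_center (a point): bystander: brass weight 31 mm across, 51 high, centre; leave alone
- loupe_center (a point): bystander: black loupe 40 mm across, 30 high, centre; leave alone
- tape_center (a point): bystander: tan tape roll 66 mm across, 18 high, centre; leave alone
Not all that is in view belongs to the job. What is shaped like the part that bears plate_a_center but green, pink or purple is not meant.

How it is judged:
By the outcome, as a careful person would: the job done as asked, in the order asked, and still so for the second after the job is handed in, while the arm keeps its last pose, push and grip.
It also fails if it takes over 72 s, if anything falls off the work surface, if the arm or the gripper's body presses on something with over 40 N, if the wrist force passes 120 N, or if a joint passes its speed limit or range.

## Working session

There is one attempt and no reset: what is moved stays moved. The work goes in short steps, Python scripts to look and compute and a shell command to move; the robot and the scene stay as the last step left them, time stands still between calls to the robot, and variables do not carry over. Pictures are saved under pics/ and viewed, about 8 in all and at most 12, crops included, and the job is handed in when it is done.

```bash
ls; mkdir -p pics
cat > h.py <<'E'
import numpy as np,cv2
from plant import readout,eyes,ticket,manip
def shot(n,name):
    p,d=eyes.read_camera(n); cv2.imwrite(f'pics/{name}.png',p[:,:,::-1]); np.save(f'pics/{name}.npy',d); return p,d
def cam(n):
    i=eyes.camera_info(n); f=200/np.tan(np.radians(i['vertical_fov']/2)); return i,f,np.array(i['position']),np.array(i['attitude'])
def px2w(n,u,v,z=None,d=None):
    i,f,p,R=cam(n); c=np.array([(u-i['cx'])/f,-(v-i['cy'])/f,-1.])
    r=R@c
    s=(z-p[2])/r[2] if z is not None else d
    return p+s*r
E
python3 - <<'E'
from h import *
for n in('scene','top'):
    print(n,eyes.camera_info(n)); shot(n,n+'0')
s=readout.read_state();print({k:np.round(s[k],3) for k in('t','position','ee_rot','ft_force','finger_gap')})
E
```

```text
pics
scene {'vertical_fov': 57.908323419245335, 'cx': 315.9954969793196, 'cy': 199.8302079052033, 'position': array([0.07282168, 0.48671   , 0.54978483]), 'attitude': array([[-0.68835324,  0.39234098, -0.61011341],
       [-0.72505761, -0.39705698,  0.56270527],
       [-0.02147745,  0.82970736,  0.55778527]])}
top {'vertical_fov': 56.751623080256664, 'cx': 322.70319263271995, 'cy': 204.14553202237835, 'position': array([0.42211996, 0.01031969, 1.00686803]), 'attitude': array([[ 0.01795024,  0.98426981, -0.17575757],
       [-0.99981361,  0.01642043, -0.01015467],
       [-0.00710892,  0.17590709,  0.98438111]])}
{'t': np.float64(0.1), 'position': array([ 0.244, -0.52 ,  0.249]), 'ee_rot': array([[-0.   ,  0.906,  0.424],
       [ 0.002,  0.424, -0.906],
       [-1.   ,  0.   , -0.002]]), 'ft_force': array([0.433, 0.735, 0.583]), 'finger_gap': np.float64(1.004)}
```

View pics/scene0.png

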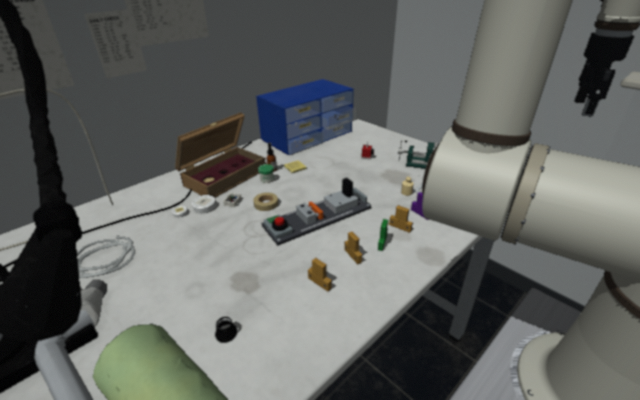

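View pics/top0.png

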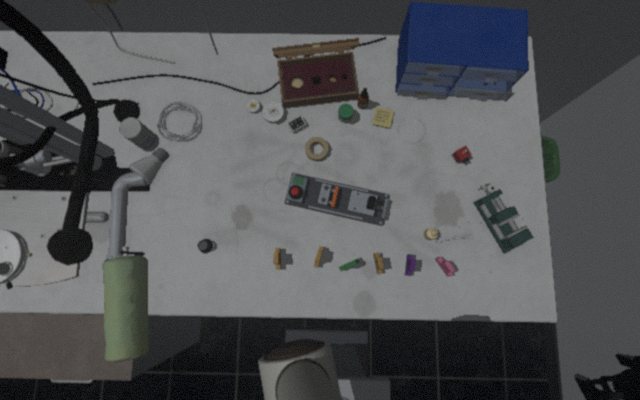

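Brass candidates in the top view are at (278,258), (320,256) and (379,263). The lookalikes are green (351,264), purple (410,264) and pink (445,266), and I won't use those. The fixture runs from the button at (296,190) to the handle at (373,203). I'll take one close crop to check.

Run:
```python
from h import *
p=cv2.imread('pics/top0.png')
a=cv2.resize(p[168:228,278:398],None,fx=6.6,fy=6.6,interpolation=3)
b=cv2.resize(p[238:283,268:388],None,fx=6.6,fy=6.6,interpolation=3)
for img,u0,v0 in((a,278,168),(b,268,238)):
    for k in range(0,120,10):
        x=int(k*6.6); cv2.line(img,(x,0),(x,8),(255,255,255),1); cv2.putText(img,str(u0+k),(x,20),0,.4,(0,0,255),1)
    for k in range(0,60,10):
        y=int(k*6.6); 
        if y<img.shape[0]: cv2.line(img,(0,y),(8,y),(255,255,255),1); cv2.putText(img,str(v0+k),(10,y+4),0,.4,(0,0,255),1)
o=np.vstack([a,b[:200]]); o=np.clip(o.astype(int)*1.6,0,255).astype(np.uint8); cv2.imwrite('pics/crop1.png',o[:600,:800]); print(o.shape)
# depth heights
d=np.load('pics/top0.npy')
def P(u,v): return px2w('top',u,v,d=float(d[v,u]))
for nm,(u0,u1,v0,v1) in dict(p1=(265,292,240,275),p2=(307,334,240,275),g=(337,365,252,275),p3=(368,390,245,280),fix=(280,395,170,230)).items():
    pts=np.array([P(u,v) for v in range(v0,v1) for u in range(u0,u1) if d[v,u]>0])
    for lo,hi in ((.006,.02),(.022,.03),(.034,.042),(.045,.075),(.075,.1)):
        q=pts[(pts[:,2]>lo)&(pts[:,2]<hi)]
        if len(q)>3:
            r=cv2.minAreaRect((q[:,:2]*1000).astype(np.float32)); print(nm,lo,len(q),q.mean(0).round(4),np.round(r[0],1),np.round(r[1],1),round(r[2],1),q[:,2].max().round(3))
```

```text
(596, 792, 3)
p1 0.006 17 [0.4456 0.1315 0.0113] [448.5 131.7] [50.3  0.5] 3.2 0.016
p1 0.022 52 [0.4514 0.1375 0.0254] [450.5 137.7] [54.8 11.3] 2.2 0.03
p1 0.045 66 [0.4501 0.1369 0.058 ] [449.5 137.7] [28.3 12.3] 3.8 0.063
p2 0.022 43 [0.4544 0.0305 0.0253] [456.6  29.7] [11.8 55.2] 73.6 0.03
p2 0.045 56 [0.4563 0.0298 0.0591] [456.4  30. ] [11.8 29.2] 74.6 0.064
g 0.022 39 [ 0.4381 -0.0517  0.0248] [438.2 -51.4] [11.6 55.4] 27.2 0.028
g 0.045 58 [ 0.4383 -0.0506  0.0586] [438.5 -50.8] [11.1 29.4] 26.6 0.063Traceback (most recent call last):
  File "<stdin>", line 16, in <module>
  File "<stdin>", line 14, in P
  File "h.py", line 8, in px2w
    i,f,p,R=cam(n); c=np.array([(u-i['cx'])/f,-(v-i['cy'])/f,-1.])
            ~~~^^^
  File "h.py", line 6, in cam
    i=eyes.camera_info(n); f=200/np.tan(np.radians(i['vertical_fov']/2)); return i,f,np.array(i['position']),np.array(i['attitude'])
ValueError: time passes only in moves, steps and waits
```

View pics/crop1.png

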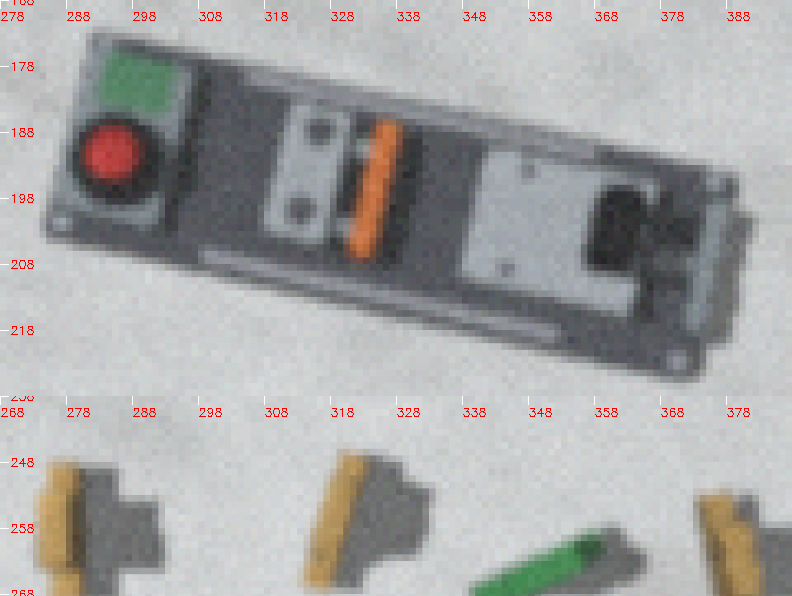

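The crop shows three brass plates, all standing on their feet. The button top is at (295,191), the orange pad at (333,196), the jaw body from (349) to (374), and the handle at (371,203). Next I'll get the rest from depth, with camera_info cached.

```bash
cat >> h.py <<'E'
_c={}
_cam=cam
def cam(n):
    if n not in _c:_c[n]=_cam(n)
    return _c[n]
def cloud(n,d,u0,u1,v0,v1):
    i,f,p,R=cam(n); v,u=np.mgrid[v0:v1,u0:u1]; z=d[v0:v1,u0:u1]
    c=np.stack([(u-i['cx'])/f,-(v-i['cy'])/f,-np.ones_like(z)],-1)*z[...,None]
    return p+c@R.T
def rect(q,n=''):
    r=cv2.minAreaRect((q[:,:2]*1000).astype(np.float32)); print(n,len(q),q.mean(0).round(4),'rect',np.round(r[0],1),np.round(r[1],1),round(r[2],1))
E
python3 - <<'E'
from h import *
d=np.load('pics/top0.npy'); rgb=cv2.imread('pics/top0.png')
W=cloud('top',d,368,391,245,280).reshape(-1,3)
for lo,hi in ((.022,.03),(.045,.075)): rect(W[(W[:,2]>lo)&(W[:,2]<hi)],'p3')
W=cloud('top',d,280,400,168,232); h=rgb[168:232,280:400].astype(int); m=W[...,2]>.006
B,G,R=h[...,0],h[...,1],h[...,2]
rect(W[m&(W[...,2]<.09)],'all'); rect(W[m&(W[...,2]<.015)],'base')
red=m&(R>90)&(G<70)&(R>2*G); org=m&(R>110)&(G>50)&(R-B>70)&~red
rect(W[red],'red'); 
rect(W[org],'org'); print('z',np.round(np.sort(W[org][:,2])[::8],3), 'redz',np.round(np.sort(W[red][:,2]),3))
for lo,hi in((.026,.034),(.034,.042),(.042,.05),(.05,.06),(.06,.075),(.075,.1),(.1,.2)):
    q=m&(W[...,2]>lo)&(W[...,2]<hi); print(lo,q.sum())
    k,lab,st,ce=cv2.connectedComponentsWithStats(q.astype(np.uint8))
    for j in range(1,k):
        if st[j,4]>8: rect(W[lab==j],f'  comp px{np.round(ce[j]+[280,168])}')
# plates too
for nm,b in dict(weight=(420,445,222,245),tape=(300,335,132,165),loupe=(195,217,235,255)).items():
    q=cloud('top',d,*b).reshape(-1,3); rect(q[q[:,2]>.012],nm)
E
```

```text
p3 45 [ 0.4427 -0.1262  0.0253] rect [ 443.1 -126.5] [55.1 11.8] 11.0
p3 66 [ 0.4436 -0.1261  0.058 ] rect [ 443.4 -126.9] [29.9 12.3] 10.5
all 3237 [ 0.613  -0.0164  0.022 ] rect [616.1 -15.5] [274.6  90.5] 77.9
base 1781 [ 0.6118 -0.0195  0.0112] rect [616.1 -15.5] [274.6  90.5] 77.9
red 40 [0.6277 0.0964 0.0477] rect [627.5  96.9] [17.3 15.9] 2.1
org 43 [ 0.6185 -0.0105  0.0347] rect [618.4 -10.4] [ 5.8 50.9] 78.5
z [0.029 0.034 0.034 0.035 0.036 0.037] redz [0.044 0.044 0.045 0.045 0.045 0.045 0.046 0.046 0.046 0.047 0.047 0.047
 0.047 0.047 0.047 0.047 0.047 0.047 0.047 0.048 0.048 0.048 0.048 0.048
 0.048 0.048 0.048 0.048 0.048 0.048 0.049 0.049 0.049 0.05  0.05  0.05
 0.05  0.051 0.051 0.052]
0.026 361
  comp px[298. 181.] 58 [0.6596 0.09   0.0274] rect [658.2  90.3] [39.5 28.3] 77.1
  comp px[362. 196.] 20 [ 0.6205 -0.0846  0.0327] rect [621.4 -86.9] [24.8 15.4] 75.3
  comp px[294. 199.] 17 [0.6093 0.0978 0.0299] rect [609.3  97.9] [21.8  5.1] 89.2
  comp px[358. 201.] 10 [ 0.6066 -0.0736  0.0333] rect [606.  -73.8] [8.4 8.6] 72.0
  comp px[384. 208.] 74 [ 0.5882 -0.1425  0.
[... 456 characters left out ...]
[33.6 35.1] 1.5
  comp px[334. 197.] 55 [ 0.6154 -0.0099  0.0356] rect [617.3 -10. ] [ 9.8 54.7] 78.0
  comp px[360. 203.] 317 [ 0.6006 -0.079   0.0359] rect [601.2 -84. ] [69.4 55.7] 78.1
0.042 54
  comp px[294. 191.] 45 [0.6263 0.0957 0.0472] rect [626.5  95.6] [19.1 18.6] 0.4
0.05 12
0.06 15
  comp px[369. 206.] 11 [ 0.587  -0.098   0.0675] rect [588.  -97.6] [20.6  8. ] 35.9
0.075 75
  comp px[371. 202.] 75 [ 0.5966 -0.1036  0.0794] rect [ 597.2 -103.7] [17.3 29.6] 77.9
0.1 0
weight 135 [ 0.5198 -0.259   0.0561] rect [ 468.8 -138.9] [ 30.3 311.2] 22.9
tape 311 [0.7522 0.0414 0.0331] rect [606.5  39.8] [369.7  61.7] 0.9
loupe 82 [0.477  0.3127 0.0822] rect [460.4 179.2] [344.9  30.8] 82.3
```

Fixture: its +y points along world 77.9°, centre (0.616,-0.0155). The gap is about 36 mm, so two plates should do. I'll pinch the tabs along their 30 mm width so they can stand face to face. First comes the button.

```bash
cat >> h.py <<'E'
def go(x,y,z=None,phi=None):
    "print tool-frame shift (cm) and yaw (rad) to target; phi = world angle of tool z, mod 180"
    s=readout.read_state(); R=np.array(s['ee_rot']); p=np.array(s['position'])
    t=np.array([x,y,p[2] if z is None else z]); a=np.degrees(np.arctan2(R[1,2],R[0,2]))
    print('t',round(float(s['t']),2),'pos',p.round(4),'phi',round(a,2),'tilt',np.round(R[:,0],3),'F',np.round(s['ft_force'],1),'gap',round(float(s['finger_gap']),3),'q',np.round(s['q'],0))
    print('shift cm',np.round(R.T@(t-p)*100,2),'yaw', None if phi is None else round(np.radians(-((phi-a+90)%180-90)),3))
E
python3 -m handwheel '[[[0,3.8,-2.48],0],[[0,3.8,-2.48],0],[[0,3.8,-2.48],0],[[0,3.8,-2.48],0],[[0,3.8,-2.48],0],[[0,3.8,-2.48],0],[[0,3.8,-2.48],0],[[0,3.8,-2.48],0],[[0,3.8,-2.48],0],[[0,3.8,-2.48],0]]' -1 40
python3 -m handwheel '[[[0,3.8,-2.48],0],[[0,3.8,-2.48],0],[[0,3.8,-2.48],0],[[0,3.8,-2.48],0],[[0,3.8,-2.48],0],[[0,3.8,-2.48],0],[[0,0,0],0],[[0,0,0],0]]'
python3 -c "
from h import *
go(.627,.0962,.10,-12.1)"
```

```text
t: 1.1
position: [0.4832, -0.1332, 0.25]
ee_rot: [[-0.0, 0.906, 0.424], [0.0, 0.424, -0.906], [-1.0, -0.0, -0.0]]
ft_force: [-0.1, 0.3, -0.5]
finger_gap: -0.001
t: 1.9
position: [0.6259, 0.0971, 0.2493]
ee_rot: [[-0.002, 0.905, 0.426], [-0.0, 0.426, -0.905], [-1.0, -0.002, -0.0]]
ft_force: [0.6, -1.0, -0.2]
finger_gap: -0.002
t 1.9 pos [0.6259 0.0971 0.2493] phi -64.81 tilt [-0.002 -0.    -1.   ] F [ 0.6 -1.  -0.2] gap -0.002 q [-2. 18. 81. -0. 81. 63.]
shift cm [14.93  0.08  0.14] yaw -0.92
```

```bash
python3 -m handwheel '[[[3,0.1,0.14],0],[[3,0,0],-0.13],[[3,0,0],-0.13],[[3,0,0],-0.13],[[1.5,0,0],-0.13],[[1.5,0,0],-0.13],[[1.5,0,0],-0.13],[[0.7,0,0],-0.14],[[0,0,0],0],[[0,0,0],0]]'
python3 -m handwheel '[[[0.5,0,0],0],[[0.3,0,0],0],[[0.3,0,0],0],[[0.3,0,0],0],[[0,0,0],0]]'
```

```text
t: 2.9
position: [0.6276, 0.0945, 0.0787]
ee_rot: [[0.0, 0.216, 0.976], [-0.0, 0.976, -0.216], [-1.0, -0.0, 0.0]]
ft_force: [0.5, 0.1, -0.1]
finger_gap: 0.005
t: 3.4
position: [0.6277, 0.0955, 0.0643]
ee_rot: [[-0.0, 0.212, 0.977], [-0.0, 0.977, -0.212], [-1.0, -0.0, 0.0]]
ft_force: [-1.1, -1.2, 3.2]
finger_gap: -0.003
```

```bash
python3 -m handwheel '[[[0.2,0,0],0],[[0.2,0,0],0],[[0,0,0],0],[[0,0,0],0]]'
python3 -m handwheel '[[[0.2,0,0],0],[[0,0,0],0],[[0,0,0],0]]'
```

```text
t: 3.8
position: [0.6279, 0.0955, 0.061]
ee_rot: [[0.0, 0.211, 0.977], [-0.0, 0.977, -0.211], [-1.0, -0.0, 0.0]]
ft_force: [-2.7, -0.6, 6.5]
finger_gap: 0.0
t: 4.1
position: [0.628, 0.0955, 0.0609]
ee_rot: [[-0.0, 0.211, 0.977], [-0.0, 0.977, -0.211], [-1.0, -0.0, 0.0]]
ft_force: [-8.4, -1.2, 17.9]
finger_gap: 0.001
```

Bottomed out: the force rose from 6 to 18 N with no further travel. Releasing, then on to plate 2.

```bash
python3 -m handwheel '[[[-1,0,0],0],[[-2,0,0],0],[[-4,0,0],0],[[-3,0,0],0],[[0,0,0],0],[[0,0,0],0]]' 0.5
python3 -c "
from h import *
shot('scene','s1')
go(.4564,.030,.050,-15.4)"
```

```text
t: 4.7
position: [0.6281, 0.0956, 0.1588]
ee_rot: [[0.002, 0.211, 0.977], [0.0, 0.977, -0.211], [-1.0, 0.0, 0.002]]
ft_force: [-0.8, -0.0, 0.0]
finger_gap: 0.747
t 4.75 pos [0.6271 0.0956 0.1573] phi -12.2 tilt [-0.001  0.    -1.   ] F [-0.6 -0.1 -0.9] gap 0.749 q [-2. 22. 86.  0. 71. 10.]
shift cm [ 10.75 -10.02 -15.29] yaw 0.056
```

```bash
python3 -m handwheel '[[[0,-2.5,-3.8],0],[[0,-2.5,-3.8],0],[[0,-2.5,-3.85],0],[[0,-2.5,-3.85],0],[[0,0,0],0.056],[[3,0,0],0],[[3,0,0],0],[[0,0,0],0],[[0,0,0],0]]'
python3 -c "
from h import *
go(.4564,.030,.050,-15.4)"
```

```text
t: 5.65
position: [0.4559, 0.0304, 0.0974]
ee_rot: [[-0.003, 0.266, 0.964], [0.001, 0.964, -0.266], [-1.0, -0.0, -0.003]]
ft_force: [-0.1, -0.7, 0.1]
finger_gap: 0.748
t 5.65 pos [0.4559 0.0304 0.0974] phi -15.41 tilt [-0.003  0.001 -1.   ] F [-0.1 -0.7  0.1] gap 0.748 q [-11.   2. 118.   0.  60.   4.]
shift cm [ 4.74 -0.02  0.08] yaw -0.0
```

```bash
python3 -m handwheel '[[[2,0,0],0],[[1.5,0,0],0],[[1.2,0,0],0],[[0,0,0],0],[[0,0,0],0]]'
python3 -m handwheel '[[[0,0,0],0],[[0,0,0],0],[[0,0,0],0],[[0,0,0],0],[[0,0,0],0],[[0,0,0],0]]' -1 30
python3 -m handwheel '[[[-1,0,0],0],[[-3,0,0],0],[[-3,0,0],0],[[-3,0,0],0],[[0,0,0],0],[[0,0,0],0]]'
python3 -c "
from h import *
p,d=shot('top','t1')
rect(cloud('top',d,280,400,168,232)[20:40,40:60].reshape(-1,3))
y=np.array([.2096,.978]);c=np.array([.6161,-.0155]); t=c+y*(-.0055)
go(*t,.10,-12.1)
o=cv2.resize(cv2.imread('pics/s1.png')[170:290,230:390],None,fx=5,fy=5,interpolation=3)
cv2.imwrite('pics/v2.png',np.clip(o*1.3,0,255))"
```

```text
t: 6.15
position: [0.4576, 0.03, 0.052]
ee_rot: [[0.001, 0.266, 0.964], [-0.0, 0.964, -0.266], [-1.0, 0.0, 0.001]]
ft_force: [0.3, 0.5, -0.1]
finger_gap: 0.752
t: 6.75
position: [0.4578, 0.03, 0.0521]
ee_rot: [[0.001, 0.266, 0.964], [-0.0, 0.964, -0.266], [-1.0, 0.0, 0.001]]
ft_force: [-0.5, 0.1, 5.5]
finger_gap: 0.342
t: 7.35
position: [0.4571, 0.0301, 0.1517]
ee_rot: [[0.001, 0.266, 0.964], [-0.0, 0.964, -0.266], [-1.0, 0.0, 0.001]]
ft_force: [-0.2, -0.2, -1.1]
finger_gap: 0.343
 400 [0.6151 0.0024 0.0293] rect [5.339e+02 5.000e-01] [223.2  52.4] 1.1
t 7.4 pos [0.4562 0.0303 0.1506] phi -15.41 tilt [-0.001  0.    -1.   ] F [-0.6  0.9 -0.7] gap 0.345 q [-11.  -3. 116.  -0.  67.   4.]
shift cm [ 5.03 -0.71 16.67] yaw -0.058[ WARN:0@2.005] global loadsave.cpp:1063 imwrite_ Unsupported depth image for selected encoder is fallbacked to CV_8U.
```

View pics/t1.png

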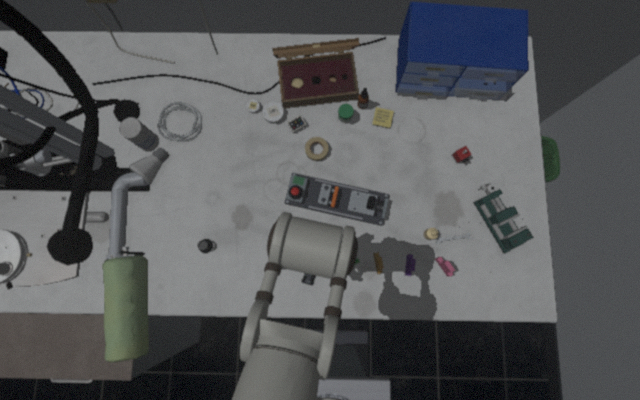

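View pics/v2.png

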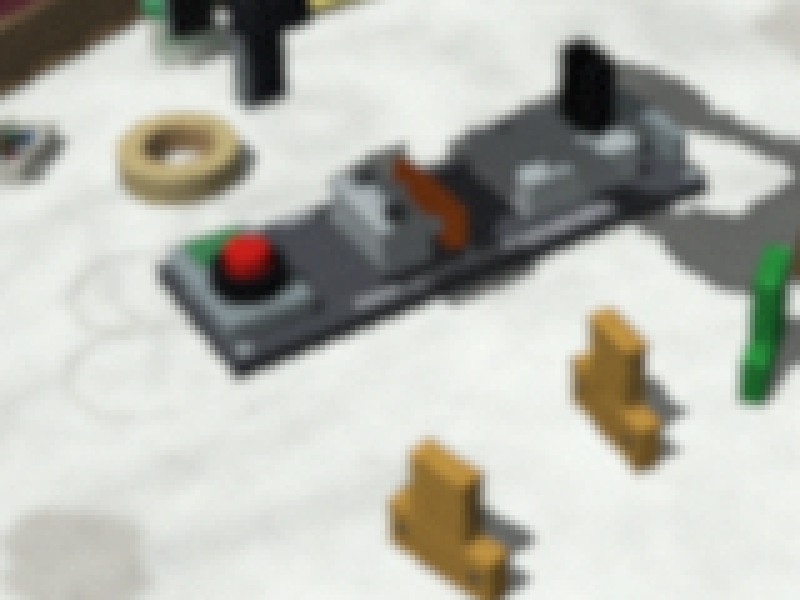

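The button is up again and the gap is empty. Plate 2 is in the gripper. Carrying it to the fixture at s = -8 mm.

```bash
python3 -m handwheel '[[[0,1.2,4.1],0],[[0,1.2,4.1],0],[[0,1.2,4.1],0],[[0,1.3,4.1],0],[[0,0,0],-0.058],[[0,0,0],0],[[0,0,0],0]]'
python3 -c "
from h import *
go(.6144,-.0233,.066,-12.1)"
```

```text
t: 8.1
position: [0.6267, 0.034, 0.1495]
ee_rot: [[-0.004, 0.211, 0.978], [0.0, 0.978, -0.211], [-1.0, -0.0, -0.004]]
ft_force: [0.5, -0.4, -1.4]
finger_gap: 0.344
t 8.1 pos [0.6267 0.034  0.1495] phi -12.16 tilt [-0.004  0.    -1.   ] F [ 0.5 -0.4 -1.4] gap 0.344 q [-8. 22. 88. -0. 71.  4.]
shift cm [ 8.35 -5.85  0.03] yaw -0.001
```

```bash
python3 -m handwheel '[[[0,-2,0],0],[[0,-2,0],0],[[0,-1.85,0],0],[[0,0,0],0],[[2.5,0,0],0],[[1.5,0,0],0],[[0,0,0],0],[[0,0,0],0],[[0,0,0],0]]'
python3 -c "
from h import *
go(.6144,-.0233,.066,-12.1)"
```

```text
t: 9.0
position: [0.6165, -0.0232, 0.1124]
ee_rot: [[0.002, 0.209, 0.978], [-0.0, 0.978, -0.209], [-1.0, 0.0, 0.002]]
ft_force: [-0.3, 1.2, -1.0]
finger_gap: 0.342
t 9.0 pos [ 0.6165 -0.0232  0.1124] phi -12.08 tilt [ 0.002 -0.    -1.   ] F [-0.3  1.2 -1. ] gap 0.342 q [-13.  23.  91.   0.  66.  -1.]
shift cm [ 4.63 -0.05 -0.21] yaw 0.0
```

```bash
python3 -m handwheel '[[[1.5,-0.05,-0.2],0],[[1.5,0,0],0],[[1,0,0],0],[[0.4,0,0],0],[[0,0,0],0],[[0,0,0],0]]'
python3 -c "
from h import *
go(.6144,-.0233,.064,-12.1)
p,d=shot('scene','s2')
o=cv2.resize(cv2.imread('pics/s2.png')[165:255,250:380],None,fx=6,fy=6,interpolation=3)
cv2.imwrite('pics/v3.png',np.clip(o*1.5,0,255).astype(np.uint8))"
```

```text
t: 9.6
position: [0.6141, -0.0236, 0.0675]
ee_rot: [[0.001, 0.209, 0.978], [-0.0, 0.978, -0.209], [-1.0, 0.0, 0.001]]
ft_force: [-0.6, -0.2, -1.4]
finger_gap: 0.344
t 9.6 pos [ 0.6141 -0.0236  0.0675] phi -12.09 tilt [ 0.001 -0.    -1.   ] F [-0.6 -0.2 -1.4] gap 0.344 q [-13.  26.  92.   0.  61.  -1.]
shift cm [0.35 0.03 0.02] yaw 0.0
```

View pics/v3.png

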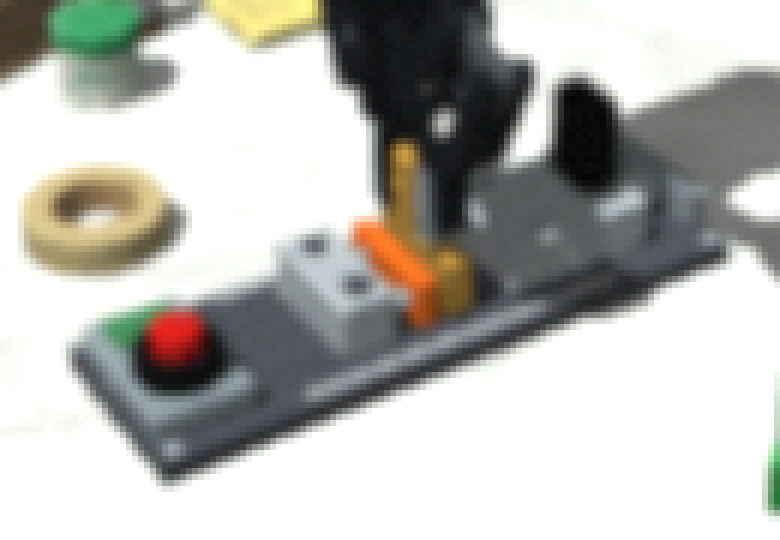

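The plate is in the gap just in front of the orange pad (crop 440,290). It looks right, so I'll lower it to the base plate and release.

```bash
python3 -m handwheel '[[[0.25,0,0],0],[[0.15,0,0],0],[[0,0,0],0],[[0,0,0],0]]'
```

```text
t: 10.05
position: [0.6143, -0.0236, 0.0642]
ee_rot: [[0.001, 0.209, 0.978], [-0.0, 0.978, -0.209], [-1.0, -0.0, 0.001]]
ft_force: [-0.9, 0.9, 4.2]
finger_gap: 0.346
```

```bash
python3 -m handwheel '[[[0,0,0],0],[[0,0,0],0],[[0,0,0],0],[[-1,0,0],0],[[-3,0,0],0],[[-3,0,0],0],[[-3,0,0],0],[[0,0,0],0],[[0,0,0],0]]' 0.5
python3 -c "
from h import *
go(.4500,.1375,.10,3.2)"
```

```text
t: 10.95
position: [0.6144, -0.0236, 0.1646]
ee_rot: [[0.002, 0.209, 0.978], [-0.001, 0.978, -0.209], [-1.0, -0.0, 0.002]]
ft_force: [-0.9, -0.3, 0.1]
finger_gap: 0.748
t 10.95 pos [ 0.6144 -0.0236  0.1646] phi -12.09 tilt [ 0.002 -0.001 -1.   ] F [-0.9 -0.3  0.1] gap 0.748 q [-13.  19.  90.   0.  71.  -1.]
shift cm [  6.41  12.31 -19.46] yaw -0.267
```

```bash
python3 -m handwheel '[[[0,2.46,-3.89],0],[[0,2.46,-3.89],0],[[0,2.46,-3.89],0],[[0,2.46,-3.89],0],[[0,2.46,-3.89],0],[[1.5,0,0],-0.13],[[2,0,0],-0.137],[[2,0,0],0],[[0,0,0],0],[[0,0,0],0]]'
python3 -c "
from h import *
go(.4500,.1375,.052,3.2)
p,d=shot('top','t2')
o=cv2.resize(cv2.imread('pics/t2.png')[160:280,250:410],None,fx=5,fy=5,interpolation=3)
cv2.imwrite('pics/v4.png',np.clip(o*1.6,0,255).astype(np.uint8))
W=cloud('top',d,325,350,185,215).reshape(-1,3)
rect(W[(W[:,2]>.055)&(W[:,2]<.09)],'plateA tab')"
```

```text
t: 11.95
position: [0.4485, 0.1374, 0.1076]
ee_rot: [[-0.003, -0.056, 0.998], [-0.0, 0.998, 0.056], [-1.0, 0.0, -0.003]]
ft_force: [-0.1, 1.1, -0.7]
finger_gap: 0.749
t 11.95 pos [0.4485 0.1374 0.1076] phi 3.19 tilt [-0.003 -0.    -1.   ] F [-0.1  1.1 -0.7] gap 0.749 q [  2.   3. 115.  -0.  62.  -1.]
shift cm [ 5.56 -0.    0.17] yaw -0.0
plateA tab 56 [ 0.6123 -0.0233  0.0711] rect [613.3 -23.4] [11.3 30.3] 76.7
```

View pics/v4.png

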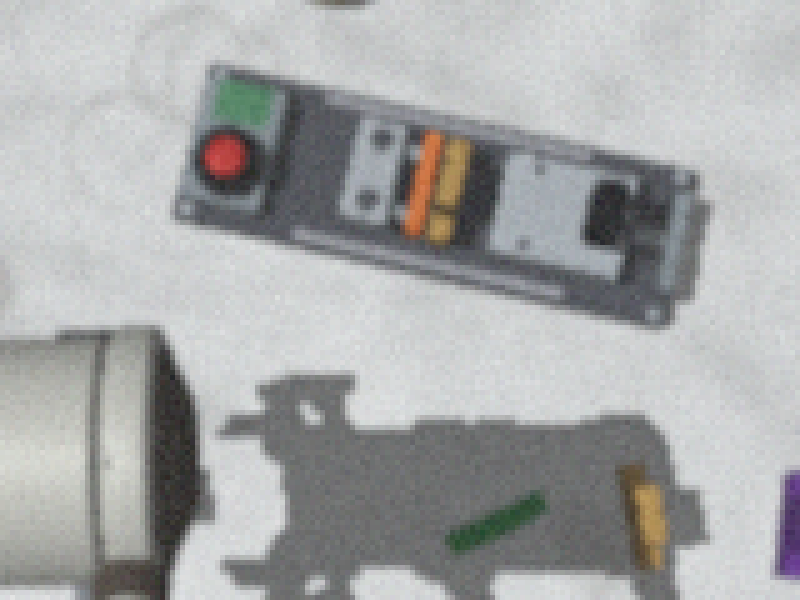

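Plate A (crop 453,185) stands parallel to the pad with a small clearance, and there is clear room behind it for the second plate. Grasping the second plate.

```bash
python3 -m handwheel '[[[2,0,0.17],0],[[2,0,0],0],[[1.4,0,0],0],[[0,0,0],0],[[0,0,0],0]]'
python3 -m handwheel '[[[0,0,0],0],[[0,0,0],0],[[0,0,0],0],[[0,0,0],0],[[0,0,0],0],[[0,0,0],0]]' -1 30
python3 -m handwheel '[[[-1,0,0],0],[[-3,0,0],0],[[-3,0,0],0],[[-3,0,0],0],[[0,0,0],0.13],[[0,0,0],0.137],[[0,0,0],0],[[0,0,0],0]]'
python3 -c "
from h import *
y=np.array([.2096,.978]);c=np.array([.6161,-.0155]); t=c+y*(-.0235); print(t)
go(*t,.10,-12.1)"
```

```text
t: 12.5
position: [0.4518, 0.1376, 0.0553]
ee_rot: [[0.001, -0.056, 0.998], [0.0, 0.998, 0.056], [-1.0, -0.0, 0.001]]
ft_force: [-0.3, -0.5, 0.1]
finger_gap: 0.75
t: 13.1
position: [0.452, 0.1377, 0.0554]
ee_rot: [[0.002, -0.056, 0.998], [0.0, 0.998, 0.056], [-1.0, -0.0, 0.002]]
ft_force: [-0.3, 0.4, 7.0]
finger_gap: 0.344
t: 13.9
position: [0.4508, 0.1376, 0.1543]
ee_rot: [[-0.0, 0.206, 0.978], [-0.0, 0.978, -0.206], [-1.0, -0.0, -0.0]]
ft_force: [-0.1, 0.1, -1.4]
finger_gap: 0.343
[ 0.6111744 -0.038483 ]
t 13.9 pos [0.4508 0.1376 0.1543] phi -11.9 tilt [-0. -0. -1.] F [-0.1  0.1 -1.4] gap 0.343 q [  2.  -1. 113.   0.  67.  14.]
shift cm [  5.42 -13.92  19.33] yaw 0.003
```

```bash
python3 -m handwheel '[[[0,-2.8,3.85],0],[[0,-2.8,3.85],0],[[0,-2.8,3.85],0],[[0,-2.8,3.85],0],[[0,-2.72,3.85],0],[[0,0,0],0.003],[[0,0,0],0],[[2.5,0,0],0],[[0,0,0],0],[[0,0,0],0]]'
python3 -c "
from h import *
go(.6112,-.0385,.0674,-12.1)"
```

```text
t: 14.9
position: [0.6089, -0.0376, 0.1289]
ee_rot: [[-0.002, 0.21, 0.978], [0.001, 0.978, -0.21], [-1.0, 0.0, -0.002]]
ft_force: [0.6, 0.3, -0.6]
finger_gap: 0.346
t 14.9 pos [ 0.6089 -0.0376  0.1289] phi -12.15 tilt [-0.002  0.001 -1.   ] F [ 0.6  0.3 -0.6] gap 0.346 q [-15.  21.  92.   0.  68.  -3.]
shift cm [ 6.15 -0.04  0.26] yaw -0.001
```

```bash
python3 -m handwheel '[[[1.5,-0.04,0.2],0],[[1.5,0,0],0],[[1.5,0,0],0],[[0.9,0,0],0],[[0,0,0],0],[[0,0,0],0]]'
python3 -m handwheel '[[[0.3,0,0],0],[[0.2,0,0],0],[[0.1,0,0],0],[[0,0,0],0],[[0,0,0],0]]'
```

```text
t: 15.5
position: [0.6117, -0.0395, 0.0747]
ee_rot: [[-0.001, 0.212, 0.977], [0.0, 0.977, -0.212], [-1.0, 0.0, -0.001]]
ft_force: [0.4, 0.8, -2.2]
finger_gap: 0.343
t: 16.0
position: [0.6127, -0.0399, 0.0708]
ee_rot: [[0.001, 0.212, 0.977], [-0.001, 0.977, -0.212], [-1.0, -0.0, 0.002]]
ft_force: [-1.7, 0.0, 5.4]
finger_gap: 0.349
```

Contact came about 3.5 mm higher than expected, so I'll look before releasing.

```bash
python3 -c "
from h import *
p,d=shot('scene','s3');p,d2=shot('top','t3')
o=cv2.resize(cv2.imread('pics/s3.png')[175:245,290:380],None,fx=8,fy=8,interpolation=3)
cv2.imwrite('pics/v5.png',np.clip(o*1.7,0,255).astype(np.uint8))
go(.6112,-.0385,.0674,-12.1)"
```

```text
t 16.1 pos [ 0.6127 -0.0399  0.0708] phi -12.26 tilt [ 0.002 -0.001 -1.   ] F [-1.1  0.3  5.2] gap 0.34 q [-15.  26.  93.  -0.  62.  -3.]
shift cm [ 0.34  0.11 -0.18] yaw -0.003
```

View pics/v5.png

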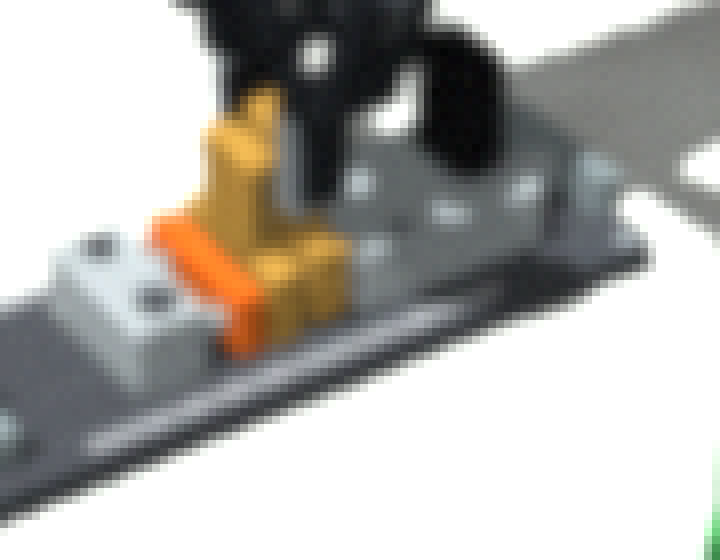

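```bash
python3 -c "
from h import *
d=np.load('pics/s3.npy'); rgb=cv2.imread('pics/s3.png').astype(int)
W=cloud('scene',d,290,380,175,245); B,G,R=[rgb[175:245,290:380,k] for k in range(3)]
y=np.array([.2096,.978]);x=np.array([.978,-.2096]);c=np.array([.6161,-.0155])
S=(W[...,:2]-c)@y*1000; X=(W[...,:2]-c)@x*1000; Z=W[...,2]*1000
br=(R-B>30)
np.set_printoptions(linewidth=250)
for v in range(24,44,1):
    r=[(u+290,int(X[v,u]),int(S[v,u]),int(Z[v,u])) for u in range(28,50) if br[v,u]]
    print(v+175,*r[::2])
"
```

```text
199 (318, -1, -3, 54) (320, -11, -3, 59) (322, -10, -9, 57)
200 (318, -1, -4, 51) (320, -13, -2, 58) (322, -12, -8, 55)
201 (318, -1, -4, 48) (320, -11, -3, 54) (322, -13, -7, 53)
202 (318, -1, -3, 45) (320, -10, -3, 50) (322, -13, -8, 50) (324, -12, -14, 48)
203 (318, -2, -3, 43) (320, -10, -3, 47) (322, -11, -8, 46) (324, -12, -14, 44) (326, -12, -20, 42) (328, -11, -27, 39) (330, -16, -29, 41)
204 (318, -2, -3, 40) (320, -10, -3, 44) (322, -11, -9, 43) (324, -13, -13, 43) (326, -14, -19, 40) (328, -16, -23, 40) (330, -18, -28, 39)
205 (318, -1, -3, 36) (320, -10, -3, 41) (322, -13, -7, 41) (324, -14, -13, 40) (326, -13, -19, 37) (328, -19, -21, 40) (330, -23, -24, 41) (332, -23, -30, 39)
206 (318, -1, -3, 33) (320, -12, -2, 40) (322, -15, -6, 40) (324, -15, -12, 38) (326, -14, -18, 35) (328, -22, -19, 39) (330, -25, -23, 39) (332, -25, -29, 38)
207 (318, -7, 0, 35) (320, -13, -1, 38) (322, -16, -6, 38) (324, -19, -9, 38) (326, -14, -18, 32) (328, -23, -19, 37) (330, -26, -22, 37) (332, -27, -27, 36)
208 (318, -11, 2, 35) (320, -10, -3, 32) (322, -20, -3, 38) (324, -22, -7, 38) (32
[... 631 characters left out ...]
, -25, -12, 25) (328, -22, -19, 21) (330, -24, -24, 20) (332, -26, -28, 20)
213 (318, -21, 9, 29) (320, -25, 5, 30) (322, -29, 2, 31) (324, -22, -7, 23) (326, -26, -11, 24) (328, -22, -19, 18) (330, -25, -23, 18) (332, -25, -29, 15)
214 (318, -25, 11, 29) (320, -27, 7, 29) (322, -27, 1, 26) (324, -24, -6, 21) (326, -26, -11, 21) (328, -19, -21, 12) (330, -26, -23, 16)
215 (318, -22, 9, 23) (320, -24, 5, 23) (322, -27, 0, 23) (324, -28, -4, 21) (326, -25, -11, 16)
216 (318, -21, 9, 19) (320, -27, 7, 22) (322, -25, 0, 18) (324, -25, -5, 16) (326, -24, -12, 13)
217 (318, -22, 9, 17) (320, -26, 6, 19) (322, -26, 0, 16) (324, -26, -4, 14)
218 (318, -22, 10, 15) (320, -27, 7, 17) (322, -26, 0, 13)
```

The scene depth suggests B is raised by 1–3 mm. It is also 1.8 mm off laterally, so a finger may be catching A's tab. I'll lift, correct sideways and lower again.

```bash
python3 -m handwheel '[[[-0.7,0,0],0],[[-0.8,0,0],0],[[0,0,-0.2],0],[[0,0,0],0],[[0,0,0],0],[[0,0,0],0]]'
python3 -c "
from h import *
go(.6105,-.0394,.0674,-12.1)"
```

```text
t: 16.7
position: [0.6098, -0.0391, 0.0839]
ee_rot: [[-0.001, 0.212, 0.977], [0.0, 0.977, -0.212], [-1.0, 0.0, -0.001]]
ft_force: [-0.7, 0.7, -2.1]
finger_gap: 0.344
t 16.7 pos [ 0.6098 -0.0391  0.0839] phi -12.26 tilt [-0.001  0.    -1.   ] F [-0.7  0.7 -2.1] gap 0.344 q [-15.  24.  93.  -0.  63.  -3.]
shift cm [ 1.65 -0.01  0.08] yaw -0.003
```

```bash
python3 -m handwheel '[[[0.6,0,0],0],[[0.4,0,0],0],[[0,0,0],0],[[0,0,0],0]]'
python3 -m handwheel '[[[0.3,0,0],0],[[0,0,0],0],[[0,0,0],0]]'
python3 -m handwheel '[[[0.2,0,0],0],[[0,0,0],0],[[0,0,0],0]]'
```

```text
t: 17.1
position: [0.6098, -0.0392, 0.0739]
ee_rot: [[-0.001, 0.212, 0.977], [0.0, 0.977, -0.212], [-1.0, 0.0, -0.001]]
ft_force: [-0.1, -0.2, -2.4]
finger_gap: 0.342
t: 17.4
position: [0.61, -0.0392, 0.0712]
ee_rot: [[-0.0, 0.212, 0.977], [0.0, 0.977, -0.212], [-1.0, -0.0, -0.0]]
ft_force: [0.3, 0.1, -3.3]
finger_gap: 0.342
t: 17.7
position: [0.6104, -0.0393, 0.0701]
ee_rot: [[0.001, 0.212, 0.977], [-0.0, 0.977, -0.212], [-1.0, -0.0, 0.001]]
ft_force: [-3.1, 0.7, 5.1]
finger_gap: 0.346
```

Contact comes at the same height again, well clear of A, so the plate most likely just hangs lower in the grip. Release and inspect.

```bash
python3 -m handwheel '[[[0,0,0],0],[[0,0,0],0],[[0,0,0],0],[[-1,0,0],0],[[-3,0,0],0],[[-3,0,0],0],[[-3,0,0],0],[[0,0,0],0],[[0,0,0],0]]' 0.5
python3 -m handwheel '[[[0,4.5,0],0],[[0,4.5,0],0],[[0,4.5,0],0],[[0,0,0],0],[[0,0,0],0]]' 
python3 -c "
from h import *
p,d=shot('top','t4');p2,d2=shot('scene','s4')
W=cloud('top',d,280,400,168,232); h=W[...,2]
y=np.array([.2096,.978]);x=np.array([.978,-.2096]);c=np.array([.6161,-.0155])
S=(W[...,:2]-c)@y*1000; X=(W[...,:2]-c)@x*1000; Z=h*1000
for xx in (-22,-8,0,8,22):
    m=(abs(X-xx)<2)&(S>-45)&(S<15); o=np.argsort(-S[m]); print(xx,[(int(round(a)),int(round(b))) for a,b in zip(S[m][o],Z[m][o])][::2])
m=(Z>55)&(Z<90)&(S>-45)&(S<10); rect(W[m],'tabs')
a=cv2.imread('pics/t4.png')[175:225,310:390]; b=cv2.imread('pics/s4.png')[175:240,295:375]
o=np.hstack([cv2.resize(a,(400,250),interpolation=3),cv2.resize(b,(400,325),interpolation=3)[:250]])
o=np.vstack([o]); cv2.imwrite('pics/v6.png',np.clip(cv2.resize(b,(640,520),interpolation=3)*1.5,0,255).astype(np.uint8))
go(.6161-.0189,-.1037,.15,77.9)"
```

```text
t: 18.6
position: [0.6107, -0.0393, 0.1706]
ee_rot: [[0.002, 0.212, 0.977], [-0.001, 0.977, -0.212], [-1.0, -0.0, 0.002]]
ft_force: [-0.1, -0.9, -0.4]
finger_gap: 0.755
t: 19.1
position: [0.6377, 0.0935, 0.1675]
ee_rot: [[-0.003, 0.21, 0.978], [-0.0, 0.978, -0.21], [-1.0, -0.001, -0.003]]
ft_force: [-0.6, -0.8, -0.2]
finger_gap: 0.749
-22 [(15, 26), (12, 28), (11, 10), (7, 34), (4, 34), (1, 32), (0, 10), (-7, 38), (-9, 38), (-12, 38), (-16, 10), (-18, 28), (-23, 36), (-26, 34), (-33, 12), (-40, 35), (-43, 31)]
-8 [(12, 10), (10, 29), (5, 36), (2, 35), (-3, 70), (-5, 71), (-8, 72), (-11, 71), (-14, 69), (-16, 12), (-19, 70), (-24, 71), (-27, 70), (-29, 71), (-35, 11), (-37, 34), (-42, 36)]
0 [(14, 11), (9, 33), (4, 33), (0, 10), (-6, 74), (-9, 71), (-14, 70), (-17, 9), (-22, 73), (-25, 71), (-28, 72), (-34, 9), (-38, 33), (-43, 36)]
8 [(13, 11), (8, 35), (6, 35), (2, 36), (-4, 70), (-7, 73), (-10, 70), (-15, 10), (-20, 72), (-25, 73), (-28, 72), (-32, 12), (-34, 10), (-36, 32), (-41, 34), (-44, 34)]
22 [(14, 24), (6, 34), (3, 35), (-1, 11), (-5, 38), (-10, 40), (-14, 37), (-17, 11), (-22, 40), (-27, 36), (-31, 12), (-35, 12), (-41, 35)]
tabs 114 [ 0.6098 -0.0307  0.0702] rect [610.7 -31. ] [27.7 30.3] 76.6
t 19.2 pos [0.6381 0.0917 0.1682] phi -12.3 tilt [-0.002 -0.    -1.   ] F [ 0.7 -1.1 -0.1] gap 0.752 q [-3. 23. 84. -0. 73. 10.]
shift cm [  1.83 -19.96   0.18] yaw 1.567
```

View pics/v6.png

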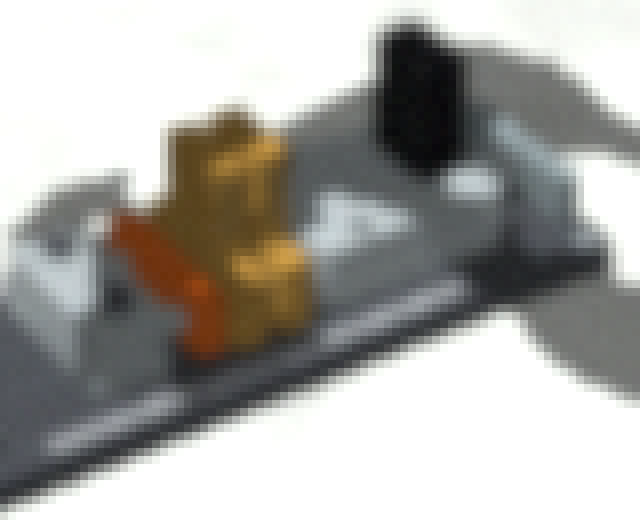

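Both plates stand on the base at equal height (tab tops at 71–72 mm), aligned, at s = -14 to -2 and -30 to -18. The jaw face is at about -36. Now the handle: move over it, turn 90° and pinch along y.

```bash
python3 -m handwheel '[[[0,-4,0],0],[[0,-4,0],0],[[0,-4,0],0],[[0,-4,0],0],[[0,-4,0.1],0],[[0,0,0],0.14],[[0,0,0],0.14],[[0,0,0],0.14],[[0,0,0],0.14],[[0,0,0],0.14]]'
python3 -m handwheel '[[[0,0,0],0.14],[[0,0,0],0.14],[[0,0,0],0.14],[[0,0,0],0.14],[[0,0,0],0.14],[[0,0,0],0.14],[[0,0,0],0.027],[[0,0,0],0],[[0,0,0],0]]'
python3 -c "
from h import *
go(.6161-.0189,-.1037,.063,77.9)"
```

```text
t: 20.2
position: [0.5964, -0.1046, 0.1689]
ee_rot: [[-0.001, 0.797, 0.604], [0.0, 0.604, -0.797], [-1.0, -0.001, -0.001]]
ft_force: [0.0, 0.1, -0.5]
finger_gap: 0.75
t: 21.1
position: [0.597, -0.1035, 0.1692]
ee_rot: [[-0.0, 0.978, -0.207], [0.0, -0.207, -0.978], [-1.0, -0.0, 0.0]]
ft_force: [-1.0, 1.2, -0.6]
finger_gap: 0.753
t 21.1 pos [ 0.597  -0.1035  0.1692] phi -101.97 tilt [-0.  0. -1.] F [-1.   1.2 -0.6] gap 0.753 q [-21.  18.  91.  -0.  72.  81.]
shift cm [1.062e+01 3.000e-02 1.000e-02] yaw 0.002
```

```bash
python3 -m handwheel '[[[3,0,0],0],[[3,0,0],0],[[2,0,0],0],[[1.5,0,0],0],[[0.9,0,0],0],[[0,0,0],0],[[0,0,0],0]]'
python3 -m handwheel '[[[0,0,0],0],[[0,0,0],0],[[0,0,0],0],[[0,0,0],0],[[0,0,0],0],[[0,0,0],0],[[0,0,0],0]]' -1 40
python3 -c "
from h import *
go(.6161-.0189,-.1037,.065,77.9)"
```

```text
t: 21.8
position: [0.598, -0.1032, 0.0662]
ee_rot: [[0.001, 0.978, -0.208], [-0.001, -0.208, -0.978], [-1.0, 0.002, 0.0]]
ft_force: [-0.1, 0.7, -0.0]
finger_gap: 0.75
t: 22.5
position: [0.5977, -0.1037, 0.0662]
ee_rot: [[0.001, 0.978, -0.209], [-0.001, -0.209, -0.978], [-1.0, 0.001, 0.001]]
ft_force: [-3.1, -1.6, 5.7]
finger_gap: 0.208
t 22.5 pos [ 0.5977 -0.1037  0.0662] phi -102.04 tilt [ 0.001 -0.001 -1.   ] F [-3.1 -1.6  5.7] gap 0.208 q [-21.  25.  94.  -0.  61.  81.]
shift cm [ 0.12 -0.05  0.01] yaw 0.001
```

Handle gripped (17.7 mm). Pushing slowly.

```bash
python3 -m handwheel '[[[0,0,-0.2],0],[[0,0,-0.2],0],[[0,0,-0.2],0],[[0,0,-0.2],0],[[0,0,0],0],[[0,0,0],0]]'
python3 -m handwheel '[[[0,0,-0.1],0],[[0,0,-0.1],0],[[0,0,-0.1],0],[[0,0,0],0],[[0,0,0],0]]'
python3 -m handwheel '[[[0,0,-0.1],0],[[0,0,-0.1],0],[[0,0,0],0],[[0,0,0],0]]'
python3 -c "
from h import *
s=readout.read_state(); y=np.array([.2096,.978]);c=np.array([.6161,-.0155])
print('s handle',(np.array(s['position'])[:2]-c)@y*1000,'Fy',np.array(s['ft_force'])[:2]@y,s['ft_force'])"
```

```text
t: 23.1
position: [0.5993, -0.096, 0.0662]
ee_rot: [[0.001, 0.978, -0.209], [-0.001, -0.209, -0.978], [-1.0, 0.001, 0.001]]
ft_force: [-3.6, -4.0, 5.7]
finger_gap: 0.203
t: 23.6
position: [0.5998, -0.0936, 0.0662]
ee_rot: [[0.001, 0.978, -0.209], [-0.002, -0.209, -0.978], [-1.0, 0.001, 0.002]]
ft_force: [-3.4, -5.8, 5.1]
finger_gap: 0.207
t: 24.0
position: [0.6001, -0.0924, 0.0663]
ee_rot: [[0.0, 0.978, -0.209], [-0.003, -0.209, -0.978], [-1.0, 0.001, 0.003]]
ft_force: [-4.3, -8.9, 5.0]
finger_gap: 0.209
s handle -78.59544025023412 Fy -9.576320226702908 [-4.31082845 -8.86786358  5.04586504]
```

```bash
python3 -m handwheel '[[[0,0,-0.1],0],[[0,0,-0.1],0],[[0,0,0],0],[[0,0,0],0]]'
python3 -m handwheel '[[[0,0,-0.1],0],[[0,0,-0.1],0],[[0,0,0],0],[[0,0,0],0]]'
python3 -m handwheel '[[[0,0,-0.1],0],[[0,0,-0.1],0],[[0,0,0],0],[[0,0,0],0]]'
python3 -c "
from h import *
s=readout.read_state(); y=np.array([.2096,.978]);c=np.array([.6161,-.0155])
print('s handle',(np.array(s['position'])[:2]-c)@y*1000,'Fy',np.array(s['ft_force'])[:2]@y,s['ft_force'])
p,d=shot('top','t5');shot('scene','s5')
W=cloud('top',d,280,400,168,232); h=W[...,2]
x=np.array([.978,-.2096])
S=(W[...,:2]-c)@y*1000; X=(W[...,:2]-c)@x*1000; Z=h*1000
for xx in (-22,-8,0,8,22):
    m=(abs(X-xx)<2)&(S>-45)&(S<35); o=np.argsort(-S[m]); print(xx,[(int(round(a)),int(round(b))) for a,b in zip(S[m][o],Z[m][o])][::2])
"
```

```text
t: 24.4
position: [0.6004, -0.0912, 0.0663]
ee_rot: [[-0.0, 0.978, -0.209], [-0.004, -0.209, -0.978], [-1.0, 0.001, 0.004]]
ft_force: [-5.3, -11.0, 4.8]
finger_gap: 0.208
t: 24.8
position: [0.6006, -0.0899, 0.0663]
ee_rot: [[-0.0, 0.978, -0.209], [-0.005, -0.209, -0.978], [-1.0, 0.001, 0.005]]
ft_force: [-6.9, -13.9, 6.4]
finger_gap: 0.207
t: 25.2
position: [0.6009, -0.0886, 0.0663]
ee_rot: [[-0.001, 0.978, -0.209], [-0.006, -0.209, -0.978], [-1.0, 0.001, 0.006]]
ft_force: [-6.9, -16.4, 6.4]
finger_gap: 0.207
s handle -74.70366606849957 Fy -17.498192953527084 [ -6.89135696 -16.41489216   6.4200873 ]
-22 [(34, 42), (31, 39), (28, 34), (26, 34), (23, 35), (21, 9), (17, 14), (15, 35), (12, 32), (-8, 360), (-10, 377), (-12, 382), (-13, 388), (-14, 384), (-16, 383), (-17, 387), (-19, 384), (-19, 383), (-21, 385), (-22, 388), (-24, 386), (-25, 383), (-26, 386), (-27, 371), (-30, 379), (-31, 384), (-32, 380), (-34, 383), (-35, 383), (-37, 382), (-39, 381), (-39, 382), (-40, 254), (-41, 250), (-41, 380), (-42, 186), (-42, 384), (-42, 240), (-42, 383), (-43, 259), (-43, 276), (-43, 272), (-43, 218), (-44, 219), (-44, 383), (-44, 263)]
-8 [(35, 39), (32, 35), (27, 36), (24, 38), (21, 19), (20, 13), (16, 33), (13, 37), (10, 32), (-28, 134), (-31, 122), (-31, 37), (-31, 157), (-34, 160), (-34, 115), (-34, 36), (-36, 166), (-36, 220), (-36, 35), (-37, 109), (-40, 107), (-42, 105), (-44, 388)]
0 [(33, 40), (28, 38), (25, 37), (19, 15), (15, 36), (12, 38), (9, 36), (-30, 325), (-32, 153), (-34, 155), (-41, 34)]
8 [(33, 39), (30, 38), (27, 39), (24, 38), (19, 11), (11, 35), (3, 70)]
22 [(33, 40), (28, 36), (25, 38), (22, 35), (11, 35), (8, 35), (3, 40)]
```

```bash
python3 -c "
from h import *
b=cv2.imread('pics/s5.png')[165:245,280:380]
cv2.imwrite('pics/v7.png',np.clip(cv2.resize(b,(800,640)[:2],interpolation=3)[:600]*1.5,0,255).astype(np.uint8))
y=np.array([.2096,.978]);x=np.array([.978,-.2096]);c=np.array([.6161,-.0155])
for n in ('t0','t5'):
    f='pics/top0' if n=='t0' else 'pics/t5'
    d=np.load(f+'.npy');W=cloud('top',d,312,345,180,215)
    S=(W[...,:2]-c)@y*1000; X=(W[...,:2]-c)@x*1000; Z=W[...,2]*1000
    im=cv2.imread(f+'.png')[180:215,312:345].astype(int)
    m=(im[...,2]-im[...,0]>45)&(Z>28)&(Z<37.5)&(abs(X)<28)&(im[...,2]>1.8*im[...,1]); print(n,m.sum(),np.mean(S[m]),np.percentile(S[m],[5,95]))
"
```

```text
t0 4 3.7940506771966325 [2.65797601 4.85708066]
t5 1 9.210644998469661 [9.210645 9.210645]
```

View pics/v7.png

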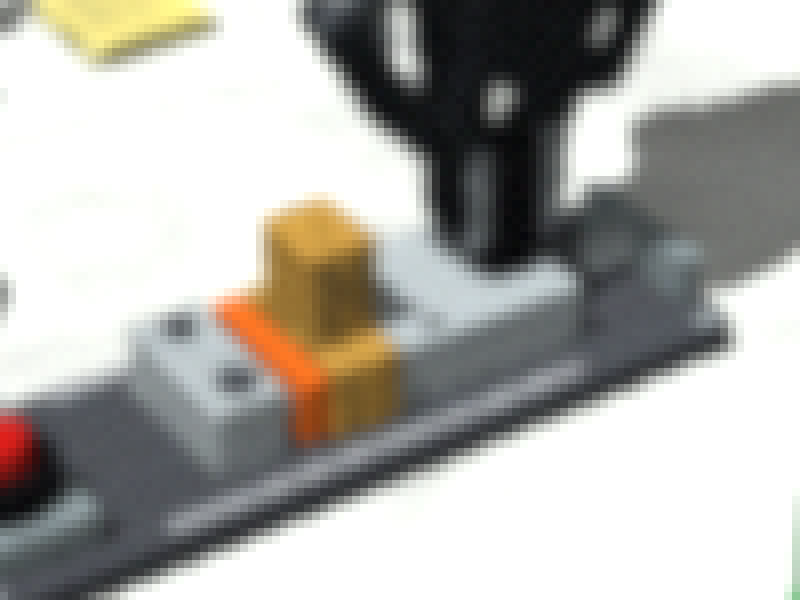

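The stack is clamped face to face and upright between the jaw and the pad, with the orange pad pushed back near its block. The gripper touches only the handle. Confirm it stays steady, then hand in.

```bash
python3 -m handwheel '[[[0,0,0],0],[[0,0,0],0],[[0,0,0],0],[[0,0,0],0],[[0,0,0],0]]'
python3 -c "
from plant import ticket
print(ticket.hand_in())"
```

```text
t: 25.8
position: [0.6009, -0.0887, 0.0663]
ee_rot: [[-0.001, 0.978, -0.209], [-0.006, -0.209, -0.978], [-1.0, 0.001, 0.006]]
ft_force: [-7.4, -16.6, 5.8]
finger_gap: 0.204
the job is handed in; nothing more can be done
None
```

I zeroed the readout first and clamped two brass plates. I handed in at about 26 s, still holding the jaw by its handle with the pad pushed back.

- **Button:** with the gap empty, I pressed until it bottomed out. The force rose from 6 to 18 N with no more travel. The next picture showed the button up again. I could not read the display itself.
- **Plates:** the gap was about 36 mm, so two plates were enough. Both stood on the base plate with their tab tops at the same 71–72 mm before clamping.
- **Clamp:** I pushed the jaw about 15.4 mm by its handle. The force rose about 1.8–2 N per mm at the end, which fits the pad's spring. From the force and travel I put the pad back about 4–5 mm; a rough depth reading gave 5–6 mm. The last picture shows the stack face to face, upright and in line. The gripper touches only the handle, and the pose and force (about 17–18 N) stayed steady before hand-in.
- **One disagreement:** the second plate met the base about 3 mm higher than its grip height predicted. I lifted it, corrected it sideways and got the same contact height. After release it measured level with the first plate.
- **Left alone:** I did not move the spare plate, the weight, the loupe or the tape roll.

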